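# Start the captive thumbscrew of a tube-rack hold-down

### The job

The black thumbscrew of the tube-rack hold-down is sitting crooked on its thread and jams if you drive it in now, so do not force it. Turn it backward (counterclockwise from above) until the thread drops in, the whole screw then falling by about one thread pitch, and then turn it forward (clockwise) about one full turn so that it is started but not tight. Finish with the fingers still holding the screw's head, and do not push the loose things around it about.

Things in the scene. Friction and masses are not known exactly. Their poses are not given: they have to be found in the camera images.
- fixture: Tube-rack hold-down fixed to the worktop: metal plate 190 x 185 x 12 mm with a dark tube rack, a round steel post 42 mm across and a blue clamp bar 32 mm wide lying on the post and over the rack, its top 100 mm above the worktop. Origin on the worktop under the screw's axis (in the post); +y along the bar to the rack, whose middle is 88 mm off, z up. Nothing near reaches the screw's head.
- thumbscrew: Upright thumbscrew in the post: origin at the centre of its head, a black, grey-knurled round knob 36 mm across, 24 mm tall, white line on top along its x axis. Take it from above across the diameter at any yaw. The head turns, rises and falls with the screw; with lift 0 its centre is 136 mm above the worktop and its underside 24 mm above the bar. Turning takes under 0.1 N m; it stays where left.
- screw_mark (a point): Outer end of the white line on the head's top face, 16 mm from the screw's axis and 12 mm above the head's centre; it turns with the screw.
- boss (a point): Where the shank enters the clamp bar and the threaded post (bar top, z up). Right-hand thread, 8 mm a turn, clockwise drives down. At first clockwise jams (never force it); counterclockwise it climbs 0.5 to 2 mm and within 0.4 to 1.6 rad comes over the entry and falls about 8 mm by its weight (2 to 3 N). A firm grip carries it: open the fingers to let it fall. Turned on, it climbs again.
- screw_lift (a joint): Height of the thumbscrew (m, up positive): 0 right after the thread has dropped into its entry, +0.005 to +0.008 before the drop; falls by 0.008 per clockwise turn after it (-0.008 after one turn); the screw is captive and stops at +0.012 and at -0.0155. The thread has about 1.5 mm of axial play, so a grip that does not follow the screw down holds it a little high.
- beaker: Bystander: small glass beaker, 47 mm across, 48 mm tall, standing; origin at the centre of its underside.
- rotor_key: Bystander: T-handled hex key with a red handle lying flat, 70 x 119 x 18 mm; origin at the centre of its underside.
- sticky_pad: Bystander: yellow note pad, 62 x 62 x 12 mm; origin at the centre of its underside.
- scissors: Bystander: scissors with yellow handles lying flat, 206 x 84 x 11 mm; origin at the centre of the underside.
- pen_black: Bystander: white marker pen with a black cap lying flat, 10 x 142 x 11 mm; origin at the centre of the underside.

How it is judged:
By the outcome, as a careful person would: the job done as asked, in the order asked, and still so for the second after the job is handed in, while the arm keeps its last pose, push and grip.
It also fails if it takes over 72 s, if anything falls off the work surface, if the arm or the gripper's body presses on something with over 40 N, if the wrist force passes 120 N, or if a joint passes its speed limit or range.

### The arm

A 6-joint arm with a two-finger parallel gripper is mounted at the origin on a cart in front of the work surface, level with it; the furniture and walls round the work are solid. World frame = base frame: x ahead of the robot, y to its left, z up, the work surface at z = 0. Lengths are in m, angles in degrees, forces in N, time in s.
With the tool pointing down it reaches from about 0.375 to 0.9 m from the base axis. Payload 3.1 kg.
Tool frame: the origin (TCP) lies on the centre line of the jaws, within the pads' length; the fingertips stand 25 mm ahead of it and the grasp point (between the pads) lies 6 mm ahead of it; y points along the fingers, x is the direction in which the jaws open and shut, and the axes are right-handed (so a half turn about y gives the same grasp; the last joint's range is limited). The gripper opens to 87 mm and grips with 3 to 60 N. Pads are 19 mm wide; open, the fingers measure 117 mm over their backs; the gripper's body (75 mm by 190 mm) begins 51 mm behind the grasp point.
Start: joints at [-78.123, 30.224, 82.088, -0, 67.689, -10.227], TCP at [0.235, -0.579, 0.248] pointing down, gripper open.
Joint ranges: [-176.69, 176.69], [-43.24, 126.21], [12.49, 139.97], [-82, 262], [0, 151.66], [-163.58, 163.58]. Speed limits (degrees/s): [159.86, 159.86, 180, 180, 180, 180].

### API

Orientations are given as a 3x3 rotation matrix whose columns are the frame's x, y, z axes.
In Python, from rig import * gives the robot as it stands.
- The arm moves only by the tool play_rows, never from a script. Its argument "commands" is a list of rows, each a list of 2 entries, a list of its own where there are three numbers: the shift along the world's x, y, z in m, then the turn, a rotation vector about the world's x, y, z in rad. A call has 1 to 10 rows; each row is the pose to reach, as a shift and turn from the pose commanded when the call began; what a row does not reach only later rows make up. A row lasts 1/8 s, in which the tool goes at most 62.5 mm and 10.7 degrees, less where a joint would pass 70% of its speed; a pose out of reach is approached as far as the arm can. A call with a gripper value outside its range is refused whole. "gripper" is the finger opening in m, from 0 to 0.087, set as the call begins (left out, the last holds). The fingers move at their own pace and stop on an object; the grip force is fixed at half the most. Time passes only in rows, so rows that repeat a pose let the fingers close. It gives the time, the measured TCP pose, the force and the opening at its end, in the units of the state.
- read_state(): the state, without advancing time (a new reading comes with each control period).
- capture(name): name is "scene" or "top"; returns a dict with "frame" (400x640x3 uint8, red, green, blue), "depth" (400x640 float32, m along the optical axis (not along the pixel's ray), 0 where there is no reading), "mtx" (3x3 intrinsics, pixels), "dist_coeffs" ([k1, k2, p1, p2, k3] as OpenCV has them; the pictures are not rectified), "cam_to_world" (4x4, takes a point from camera to world coordinates). Camera axes: x right, y down, z forward; pixel columns grow to the right and rows downward; lengths in m; the calibration is good to about 2 mm. A picture is of the moment at which its call begins.
- hand_in(): hands the job in, once; it reports no verdict.
The state is a dict: "time_s": time; "joint_positions": joint angles; "qvel": joint speeds; "tau": joint torques, N m; "position": TCP position; "tcp_rot": TCP orientation; "force": force on the tool from outside, world axes, zero at the start; "moment": the same for the moment, N m; "opening": opening from 0.0 (shut) to 1.0 (fully open).
Only numpy, scipy, OpenCV 4.12 (cv2) and the standard library are available. Lean on these libraries where they do the work, as an engineer would, in place of code of your own. Each camera call takes 0.05 s, during which the arm holds its last target. There are 200 camera calls.

## Working session

There is one attempt and no reset: what is moved stays moved. The work goes in short steps, Python scripts to look and compute and a tool call to move; the robot and the scene stay as the last step left them, time stands still between calls to the robot, and variables do not carry over. Pictures are saved under pics/ and viewed, about 8 in all and at most 12, crops included, and the job is handed in when it is done.

Besides the shell and the picture viewer there is one more tool, called after "Call:" by a JSON object that holds its "method" and its "body". play_rows: Moves the arm, as the interface text tells. Its arguments: {"type":"object","properties":{"commands":{"type":"array"},"gripper":{"type":"number"}},"required":["commands"]}

```bash
mkdir -p pics; ls
cat > h.py <<'E'
from rig import *
import numpy as np, cv2
def snap(cam,name):
    c=capture(cam); cv2.imwrite(f'pics/{name}.png',c['frame'][:,:,::-1]); np.savez(f'pics/{name}.npz',**{k:np.array(v) for k,v in c.items()}); return c
def ray(c,u,v):
    p=cv2.undistortPoints(np.array([[[u,v]]],float),np.array(c['mtx'],float),np.array(c['dist_coeffs'],float))[0,0]
    T=np.array(c['cam_to_world']); d=T[:3,:3]@np.array([p[0],p[1],1]); return T[:3,3],d
def onplane(c,u,v,z):
    o,d=ray(c,u,v); return o+d*(z-o[2])/d[2]
def bydepth(c,u,v):
    o,d=ray(c,u,v); return o+d*float(c['depth'][int(round(v)),int(round(u))])
E
python3 - <<'E'
from h import *
for n in('scene','top'):
    c=snap(n,n+'0'); print(n,np.round(c['cam_to_world'],3).tolist(),np.round(c['mtx'],1).tolist())
s=read_state(); print(s)
E
```

```text
pics
scene [[-0.783, -0.302, 0.543, -0.406], [-0.622, 0.392, -0.678, 1.167], [-0.008, -0.869, -0.495, 0.93], [0.0, 0.0, 0.0, 1.0]] [[476.8, 0.0, 311.9], [0.0, 476.8, 196.5], [0.0, 0.0, 1.0]]
top [[0.009, -0.994, 0.11, 0.363], [-1.0, -0.012, -0.027, 0.077], [0.028, -0.11, -0.994, 1.295], [0.0, 0.0, 0.0, 1.0]] [[383.6, 0.0, 325.5], [0.0, 383.6, 193.4], [0.0, 0.0, 1.0]]
{'time_s': 0.1, 'joint_positions': array([-7.81235239e+01,  3.02722100e+01,  8.21479550e+01, -1.02618857e-03,
        6.76905444e+01, -1.02270208e+01]), 'qvel': array([-0.06106408, -0.15352401, -0.22333201,  0.08685263, -0.07561927,
       -0.05689541]), 'tau': array([-2.69640054e-05, -4.40984595e+01, -1.77151251e+01,  6.35121530e-02,
        5.33820223e-02, -3.54205326e-05]), 'position': array([ 0.23507441, -0.57845265,  0.24669083]), 'tcp_rot': array([[ 3.76286731e-01, -4.13875410e-04,  9.26503170e-01],
       [-9.26501306e-01,  1.88747091e-03,  3.76286817e-01],
       [-1.90448365e-03, -9.99998133e-01,  3.26774152e-04]]), 'force': array([-0.07397555, -0.31314016, -1.05586845]), 'moment': array([-0.00371353,  0.01935965, -0.00544228]), 'opening': 0.9988177533765266}
```

View pics/scene0.png

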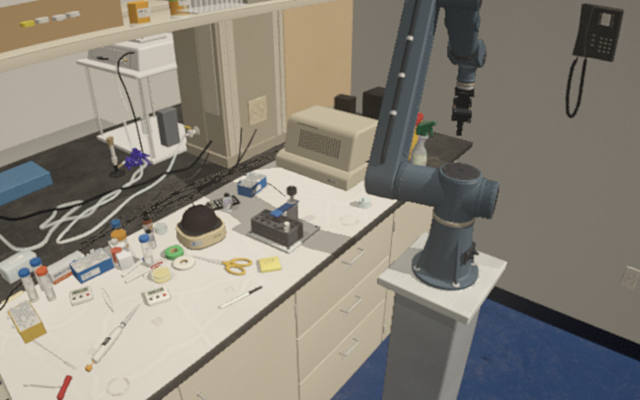

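View pics/top0.png

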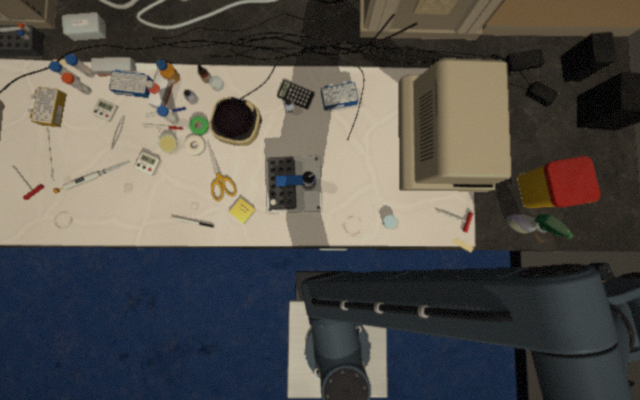

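The screw head is at about (309,178) in top and (291,191) in scene. The rack and bar run to image left in top, which is roughly world +y. Next I'll crop and measure.

Run:
```python
from h import *
a=dict(np.load('pics/top0.npz'));b=dict(np.load('pics/scene0.npz'))
A=cv2.resize(a['frame'][155:205,270:330],None,fx=6.6,fy=6.6,interpolation=cv2.INTER_CUBIC)
B=cv2.resize(b['frame'][175:225,260:320],None,fx=6.6,fy=6.6,interpolation=cv2.INTER_CUBIC)
cv2.imwrite('pics/c0.png',np.hstack([A,B])[:,:,::-1])
for z in(.13,.136,.148):
    print(z,onplane(a,309,178,z),onplane(b,291,190,z))
print(bydepth(a,309,178),bydepth(b,291,190),bydepth(b,291,187))
```

```text
0.13 [0.539129  0.0966289 0.13     ] [0.55741121 0.08061061 0.13      ]
0.136 [0.53822449 0.0965299  0.136     ] [0.55018133 0.08875736 0.136     ]
0.148 [0.53641547 0.0963319  0.148     ] [0.53572158 0.10505087 0.148     ]
[0.53497751 0.09617452 0.15753859] [0.53113551 0.11021853 0.15180593] [0.54054715 0.09908948 0.15542633]
```

View pics/c0.png

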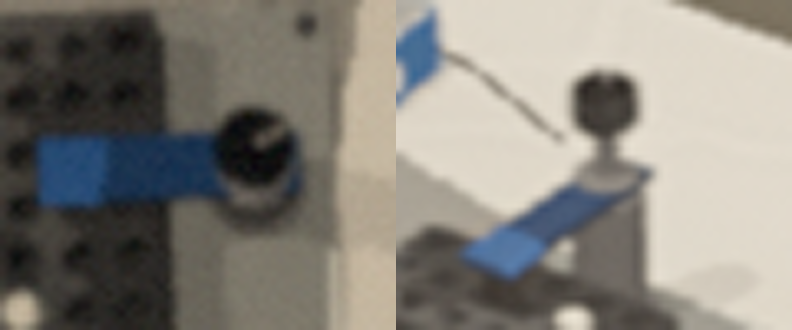

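Run:
```python
from h import *
from scipy.ndimage import label
a=dict(np.load('pics/top0.npz'));b=dict(np.load('pics/scene0.npz'))
cs=[]
for c,(u0,u1,v0,v1) in((a,(300,318,169,186)),(b,(282,300,182,200))):
    g=c['frame'][v0:v1,u0:u1].max(2); print(g)
# monitor corners/obstacles
for u,v in((402,188),(440,190),(505,190),(450,100)): print(u,v,bydepth(a,u,v).round(3))
d=a['depth'];print('bar',bydepth(a,280,181),bydepth(a,300,181),'knob px',bydepth(a,308,177),bydepth(a,309,177))
```

```text
[[106 105 110 122 123 128 127 124 126 123 124 126 123 127 127 127 126 129]
 [103 106 112 119 123 119 116 111 113 113 117 123 124 124 128 125 126 125]
 [103 105 110 119 112  95  80  70  70  75  90 108 116 127 126 127 125 125]
 [106 104 106 107  79  55  41  23  30  30  46  66  86 113 125 128 123 128]
 [104 105  99  85  51  25  21  16  16  26  30  52  76  96 120 122 124 123]
 [ 89  93  81  56  27  15  19  21  27  35  52  77  87  80  95 113 123 127]
 [ 83  77  59  33  18  17  16  20  45  73  74  83  73  48  66  99 117 123]
 [ 78  74  49  27  21  19  22  25  52  82  73  55  37  29  55  85 114 124]
 [ 80  72  45  25  18  21  21  18  32  52  39  23  18  22  51  82 114 124]
 [ 81  75  55  27  19  13  12  15  12  14  18  16  22  28  53  78 111 121]
 [ 81  77  56  32  18  20  20  19  13  19  16  19  19  38  64  75  96 107]
 [ 80  78  69  42  26  22  16  24  16  17  17  15  22  47  66  68  87 103]
 [ 80  81  76  66  41  35  26  16  24  20  16  23  48  61  67  73  91 100]
 [ 80  78  78  77  65  64  52  34  29  29  28  47  62  69  65  71  88 108]
 [ 75  77  76  77  79  89  79  69  63  65  65  73 
[... 1099 characters left out ...]
58 108  72  63  65  69  86 112 161 204 222 225 224]
 [213 190 169 198 218 210 181 139  97  78  88 135 176 208 225 228 227 226]
 [225 214 192 202 224 227 222 197 146 106 114 161 207 226 229 227 227 226]
 [224 223 219 220 224 227 227 203 151 112 114 155 207 227 227 227 226 225]
 [222 222 223 223 224 223 218 195 148 115 116 157 201 220 223 225 226 225]
 [223 223 223 224 220 207 186 157 128 112 114 128 152 172 190 208 218 223]]
402 188 [ 0.522 -0.207  0.054]
440 190 [ 0.518 -0.336  0.043]
505 190 [ 0.525 -0.572  0.004]
450 100 [ 0.755 -0.307  0.235]
bar [0.53286032 0.1877741  0.10047156] [0.53360045 0.12518707 0.10107715] knob px [0.53817954 0.09923459 0.15612803] [0.5381833 0.0962352 0.1563664]
```

Run:
```python
from h import *
a=dict(np.load('pics/top0.npz'));b=dict(np.load('pics/scene0.npz'))
for z in(.148,.152,.155): print(onplane(a,308.2,177.0,z),onplane(b,291.3,190.2,z-.012))
# two-ray closest (top ray shifted down 12mm to the head centre)
o1,d1=ray(a,308.2,177.0);o1=o1-[0,0,.012];o2,d2=ray(b,291.3,190.2)
A=np.stack([d1,-d2],1);t=np.linalg.lstsq(A,o2-o1,rcond=None)[0];print(o1+d1*t[0],o2+d2*t[1])
l1=onplane(a,308.9,176.2,.153);l2=onplane(a,312.3,173.9,.153);print(np.degrees(np.arctan2(*(l2-l1)[[1,0]])))
```

```text
[0.53943431 0.09878704 0.148     ] [0.54843099 0.08920932 0.136     ]
[0.53882078 0.09871248 0.152     ] [0.54361989 0.09463821 0.14      ]
[0.53836063 0.09865656 0.155     ] [0.54001157 0.09870988 0.143     ]
[0.53830387 0.09864967 0.14337004] [0.53935467 0.09945113 0.14354615]
-54.83152281262733
```

Call:
{"method": "play_rows", "body": {"commands": [[[0.015,0.058,0.015],[0,0,0.18]],[[0.03,0.116,0.03],[0,0,0.36]],[[0.045,0.174,0.045],[0,0,0.54]],[[0.06,0.232,0.06],[0,0,0.72]],[[0.075,0.29,0.06],[0,0,0.9]],[[0.09,0.348,0.06],[0,0,1.08]],[[0.105,0.406,0.06],[0,0,1.2]],[[0.12,0.464,0.06],[0,0,1.2]],[[0.135,0.522,0.06],[0,0,1.2]],[[0.15,0.579,0.06],[0,0,1.2]]]}}

```text
time_s: 1.35
position: [0.3852, 0.0019, 0.3076]
tcp_rot: [[1.0, 0.0, -0.015], [0.015, -0.0, 1.0], [0.0, -1.0, -0.0]]
force: [0.8, -0.7, -0.3]
opening: 1.0
```

Two views agree within 1.5 mm: head centre about (0.539, 0.099, 0.1434), so lift is about +7 mm, which is plausible. The white line is at yaw about -55°.

Call:
{"method": "play_rows", "body": {"commands": [[[0.05,0.032,-0.02],[0,0,0]],[[0.1,0.065,-0.05],[0,0,0]],[[0.154,0.097,-0.09],[0,0,0]],[[0.154,0.097,-0.1],[0,0,0]],[[0.154,0.097,-0.12],[0,0,0]],[[0.154,0.097,-0.14],[0,0,0]],[[0.154,0.097,-0.1575],[0,0,0]],[[0.154,0.097,-0.1575],[0,0,0]],[[0.154,0.097,-0.1575],[0,0,0]]], "gripper": 0.07}}

```text
time_s: 2.48
position: [0.5395, 0.0969, 0.1504]
tcp_rot: [[1.0, 0.001, -0.015], [0.015, -0.0, 1.0], [0.001, -1.0, -0.0]]
force: [-0.1, 0.2, 0.8]
opening: 0.804
```

```bash
cat >> h.py <<'E'
def look(name,show=True):
    b=snap('scene',name); a=snap('top',name+'t')
    B=cv2.resize(b['frame'][165:215,255:325],None,fx=6,fy=6,interpolation=cv2.INTER_CUBIC)
    A=cv2.resize(a['frame'][155:205,275:335],None,fx=6,fy=6,interpolation=cv2.INTER_CUBIC)
    cv2.imwrite(f'pics/{name}_c.png',np.hstack([B,A])[:,:,::-1])
    return b,a
E
python3 -c "
from h import *
look('g0');s=read_state();print(s['position'],s['force'],s['opening'])"
```

```text
[0.53977529 0.09697729 0.15088196] [ 0.06979266 -0.19982184  0.14147236] 0.8060132549072195
```

View pics/g0_c.png

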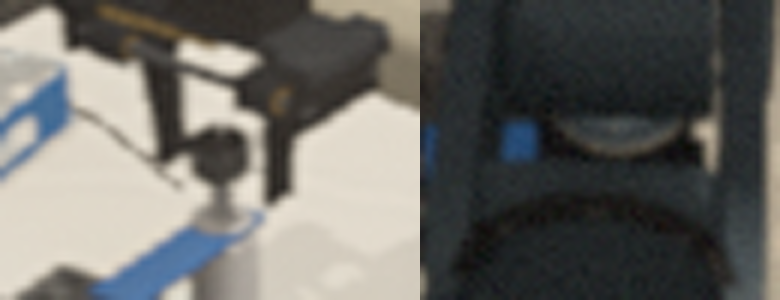

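The head sits between the fingers. I'll correct y by +2 mm and close.

Call:
{"method": "play_rows", "body": {"commands": [[[0,0.002,0],[0,0,0]],[[0,0.002,0],[0,0,0]],[[0,0.002,0],[0,0,0]],[[0,0.002,0],[0,0,0]],[[0,0.002,0],[0,0,0]],[[0,0.002,0],[0,0,0]]], "gripper": 0.02}}

```text
time_s: 3.32
position: [0.5395, 0.099, 0.1501]
tcp_rot: [[1.0, 0.001, -0.015], [0.015, 0.0, 1.0], [0.001, -1.0, 0.0]]
force: [0.3, 0.6, -0.1]
opening: 0.403
```

Call:
{"method": "play_rows", "body": {"commands": [[[0,0,0.0001],[0,0,0.1]],[[0,0,0.00025],[0,0,0.2]],[[0,0,0.0004],[0,0,0.3]],[[0,0,0.0005],[0,0,0.4]],[[0,0,0.0005],[0,0,0.4]]]}}

```text
time_s: 3.95
position: [0.5397, 0.099, 0.1506]
tcp_rot: [[0.916, 0.001, -0.402], [0.402, 0.0, 0.916], [0.001, -1.0, -0.0]]
force: [1.6, -0.2, -0.3]
opening: 0.404
```

Call:
{"method": "play_rows", "body": {"commands": [[[0,0,0],[0,0,0]],[[0,0,0],[0,0,0]],[[0,0,0],[0,0,0]],[[0,0,0],[0,0,0]]], "gripper": 0.06}}

```text
time_s: 4.45
position: [0.539, 0.099, 0.1505]
tcp_rot: [[0.915, -0.0, -0.403], [0.403, -0.0, 0.915], [-0.0, -1.0, 0.0]]
force: [1.5, 0.2, -0.1]
opening: 0.676
```

```bash
cat >> h.py <<'E'
def head(name):
    "scene rows where the shank column darkness changes: bottom edge of head and boss"
    f=np.load(f'pics/{name}.npz')['frame'].astype(float)
    return f[183:208,290:293].mean((1,2)).round().astype(int)
E
python3 -c "
from h import *
look('g1')
print(head('scene0'));print(head('g0'));print(head('g1'))"
```

```text
[217 213 178 111  71  57  55  61  66  65  63  61  81 115 119 120 112 110
 120 135 136 105  85  83  87]
[219 215 178 107  62  53  53  57  63  63  60  60  79 115 119 120 114 110
 119 134 139 125 123 124 120]
[218 213 166  95  60  50  52  54  57  60  57  59  83 118 128 129 123 125
 142 179 184 142 121 124 120]
```

No drop yet; the head moved up slightly. I'll continue.

Call:
{"method": "play_rows", "body": {"commands": [[[0,0,0],[0,0,0]],[[0,0,0],[0,0,0]],[[0,0,0],[0,0,0]],[[0,0,0],[0,0,0]],[[0,0,0.0001],[0,0,0.1]],[[0,0,0.00025],[0,0,0.2]],[[0,0,0.0004],[0,0,0.3]],[[0,0,0.0004],[0,0,0.3]]], "gripper": 0.02}}

```text
time_s: 5.55
position: [0.5398, 0.0992, 0.151]
tcp_rot: [[0.756, 0.001, -0.655], [0.655, 0.0, 0.756], [0.001, -1.0, -0.0]]
force: [2.0, 1.9, -1.7]
opening: 0.4
```

Call:
{"method": "play_rows", "body": {"commands": [[[0,0,0],[0,0,0]],[[0,0,0],[0,0,0]],[[0,0,0],[0,0,0]],[[0,0,0],[0,0,0]]], "gripper": 0.06}}

```text
time_s: 6.05
position: [0.539, 0.0989, 0.1509]
tcp_rot: [[0.755, -0.0, -0.655], [0.655, -0.0, 0.755], [-0.0, -1.0, 0.0]]
force: [0.3, 0.3, -0.1]
opening: 0.676
```

```bash
python3 -c "
from h import *
look('g2')
print(head('g1'));print(head('g2'))"
```

```text
[218 213 166  95  60  50  52  54  57  60  57  59  83 118 128 129 123 125
 142 179 184 142 121 124 120]
[219 212 150  76  55  51  58  69  78  77  72  71  91 130 147 144 130 128
 150 185 185 142 121 124 120]
```

Call:
{"method": "play_rows", "body": {"commands": [[[0,0,0],[0,0,0]],[[0,0,0],[0,0,0]],[[0,0,0],[0,0,0]],[[0,0,0],[0,0,0]],[[0,0,0.0001],[0,0,0.1]],[[0,0,0.00025],[0,0,0.2]],[[0,0,0.0004],[0,0,0.3]],[[0,0,0.0004],[0,0,0.3]]], "gripper": 0.02}}

```text
time_s: 7.15
position: [0.5397, 0.0994, 0.1514]
tcp_rot: [[0.529, 0.001, -0.849], [0.849, 0.001, 0.529], [0.001, -1.0, -0.001]]
force: [2.1, 2.2, -1.3]
opening: 0.401
```

Call:
{"method": "play_rows", "body": {"commands": [[[0,0,0],[0,0,0]],[[0,0,0],[0,0,0]],[[0,0,0],[0,0,0]],[[0,0,0],[0,0,0]]], "gripper": 0.06}}

```text
time_s: 7.65
position: [0.5391, 0.0988, 0.1513]
tcp_rot: [[0.528, -0.0, -0.849], [0.849, -0.0, 0.528], [-0.0, -1.0, 0.0]]
force: [0.7, -0.8, -0.2]
opening: 0.677
```

```bash
python3 -c "
from h import *
look('g3')
print(head('g2'));print(head('g3'))"
```

```text
[219 212 150  76  55  51  58  69  78  77  72  71  91 130 147 144 130 128
 150 185 185 142 121 124 120]
[219 212 148  74  66  58  57  70  74  69  65  66  90 126 139 139 130 125
 140 167 170 136 121 123 121]
```

Call:
{"method": "play_rows", "body": {"commands": [[[0,0,0],[0,0,0]],[[0,0,0],[0,0,0]],[[0,0,0],[0,0,0]],[[0,0,0],[0,0,0]],[[0,0,0.0001],[0,0,0.1]],[[0,0,0.00025],[0,0,0.2]],[[0,0,0.0004],[0,0,0.3]],[[0,0,0.0004],[0,0,0.3]]], "gripper": 0.02}}

```text
time_s: 8.75
position: [0.5396, 0.0996, 0.1516]
tcp_rot: [[0.254, 0.001, -0.967], [0.967, 0.001, 0.254], [0.001, -1.0, -0.001]]
force: [1.7, 3.8, -1.7]
opening: 0.405
```

Call:
{"method": "play_rows", "body": {"commands": [[[0,0,0],[0,0,0]],[[0,0,0],[0,0,0]],[[0,0,0],[0,0,0]],[[0,0,0],[0,0,0]]], "gripper": 0.06}}

```text
time_s: 9.25
position: [0.5391, 0.0987, 0.1518]
tcp_rot: [[0.253, -0.0, -0.967], [0.967, -0.0, 0.253], [-0.0, -1.0, 0.0]]
force: [-0.3, 0.2, -1.2]
opening: 0.676
```

```bash
python3 -c "
from h import *
look('g4')
print(head('g3'));print(head('g4'))"
```

```text
[219 212 148  74  66  58  57  70  74  69  65  66  90 126 139 139 130 125
 140 167 170 136 121 123 121]
[217 216 219 213 149  79  66  58  56  60  67  73  71  73  97 134 135 130
 142 169 171 133 116 121 121]
```

View pics/g4_c.png

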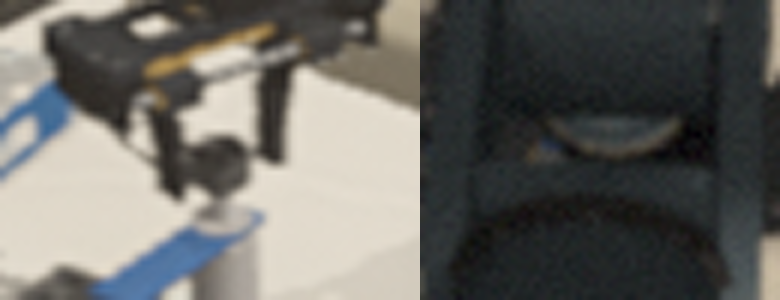

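The head dropped about 2.3 px in scene, or about 8 mm, at 1.3 rad CCW. I'll lower to the head, regrip, and turn CW while following the pitch.

Call:
{"method": "play_rows", "body": {"commands": [[[0,0,-0.005],[0,0,0]],[[0,0,-0.0095],[0,0,0]],[[0,0,-0.0095],[0,0,0]]]}}

```text
time_s: 9.72
position: [0.5388, 0.0989, 0.1416]
tcp_rot: [[0.253, -0.001, -0.967], [0.967, 0.0, 0.253], [-0.0, -1.0, 0.001]]
force: [-0.3, -0.0, -0.1]
opening: 0.688
```

Call:
{"method": "play_rows", "body": {"commands": [[[0,0,0],[0,0,0]],[[0,0,0],[0,0,0]],[[0,0,0],[0,0,0]],[[0,0,0],[0,0,0]],[[0,0,0],[0,0,0]],[[0,0,-0.0002],[0,0,-0.157]],[[0,0,-0.0004],[0,0,-0.314]],[[0,0,-0.0006],[0,0,-0.471]],[[0,0,-0.0008],[0,0,-0.628]],[[0,0,-0.001],[0,0,-0.785]]], "gripper": 0.02}}

```text
time_s: 10.98
position: [0.5395, 0.0996, 0.1414]
tcp_rot: [[0.865, 0.001, -0.501], [0.501, 0.001, 0.865], [0.001, -1.0, 0.0]]
force: [0.7, 4.0, 0.0]
opening: 0.398
```

Call:
{"method": "play_rows", "body": {"commands": [[[0,0,-0.0002],[0,0,-0.157]],[[0,0,-0.0004],[0,0,-0.314]],[[0,0,-0.0006],[0,0,-0.471]],[[0,0,-0.0008],[0,0,-0.628]],[[0,0,-0.001],[0,0,-0.785]],[[0,0,-0.0012],[0,0,-0.942]],[[0,0,-0.0014],[0,0,-1.1]],[[0,0,-0.0016],[0,0,-1.257]],[[0,0,-0.0018],[0,0,-1.414]],[[0,0,-0.002],[0,0,-1.571]]]}}

```text
time_s: 12.22
position: [0.5394, 0.0995, 0.1394]
tcp_rot: [[0.501, 0.001, 0.865], [-0.865, 0.001, 0.501], [-0.0, -1.0, 0.001]]
force: [0.7, 4.1, -1.4]
opening: 0.406
```

Call:
{"method": "play_rows", "body": {"commands": [[[0,0,-0.0002],[0,0,-0.157]],[[0,0,-0.0004],[0,0,-0.314]],[[0,0,-0.0006],[0,0,-0.471]],[[0,0,-0.0008],[0,0,-0.628]],[[0,0,-0.001],[0,0,-0.785]],[[0,0,-0.001],[0,0,-0.785]]]}}

```text
time_s: 12.98
position: [0.5394, 0.0996, 0.1384]
tcp_rot: [[-0.251, 0.001, 0.968], [-0.968, 0.001, -0.251], [-0.001, -1.0, 0.0]]
force: [0.7, 4.8, 0.8]
opening: 0.4
```

Call:
{"method": "play_rows", "body": {"commands": [[[0,0,0],[0,0,0]],[[0,0,0],[0,0,0]],[[0,0,0],[0,0,0]],[[0,0,0],[0,0,0]]], "gripper": 0.06}}

```text
time_s: 13.48
position: [0.5391, 0.0986, 0.1382]
tcp_rot: [[-0.252, -0.0, 0.968], [-0.968, -0.0, -0.252], [0.0, -1.0, -0.0]]
force: [0.6, 0.2, 0.8]
opening: 0.678
```

```bash
python3 -c "
from h import *
look('g5')
print(head('g4'));print(head('g5')); print(read_state()['joint_positions'])"
```

```text
[217 216 219 213 149  79  66  58  56  60  67  73  71  73  97 134 135 130
 142 169 171 133 116 121 121]
[209 218 218 220 214 148  73  80  66  56  63  74  72  69  70  94 122 131
 143 169 171 132 116 121 119]
[-1.29667014e+00  3.32685874e+01  9.88069105e+01 -1.43249068e-02
  4.79365605e+01  1.03332200e+02]
```

One more px down (about 4 mm), as expected. Now the fingers go back +180°, regrip, and make the second half turn.

Call:
{"method": "play_rows", "body": {"commands": [[[0,0.001,0],[0,0,0.175]],[[0,0.001,0],[0,0,0.349]],[[0,0.001,0],[0,0,0.524]],[[0,0.001,0],[0,0,0.698]],[[0,0.001,0],[0,0,0.873]],[[0,0.001,0],[0,0,1.047]],[[0,0.001,0],[0,0,1.222]],[[0,0.001,0],[0,0,1.396]],[[0,0.001,0],[0,0,1.571]],[[0,0.001,0],[0,0,1.571]]], "gripper": 0.065}}

```text
time_s: 14.82
position: [0.5392, 0.0999, 0.1382]
tcp_rot: [[0.967, -0.0, 0.254], [-0.254, -0.0, 0.967], [-0.0, -1.0, -0.0]]
force: [0.3, 0.2, 0.3]
opening: 0.742
```

Call:
{"method": "play_rows", "body": {"commands": [[[0,0,0],[0,0,0.175]],[[0,0,0],[0,0,0.349]],[[0,0,0],[0,0,0.524]],[[0,0,0],[0,0,0.698]],[[0,0,0],[0,0,0.873]],[[0,0,0],[0,0,1.047]],[[0,0,0],[0,0,1.222]],[[0,0,0],[0,0,1.396]],[[0,0,0],[0,0,1.571]],[[0,0,0],[0,0,1.571]]]}}

```text
time_s: 16.08
position: [0.5392, 0.1, 0.1382]
tcp_rot: [[0.256, 0.0, -0.967], [0.967, -0.0, 0.256], [-0.0, -1.0, -0.0]]
force: [0.3, 0.1, 0.3]
opening: 0.742
```

Call:
{"method": "play_rows", "body": {"commands": [[[0,0,0],[0,0,0]],[[0,0,0],[0,0,0]],[[0,0,0],[0,0,0]],[[0,0,0],[0,0,0]],[[0,0,0],[0,0,0]],[[0,0,-0.0002],[0,0,-0.157]],[[0,0,-0.0004],[0,0,-0.314]],[[0,0,-0.0006],[0,0,-0.471]],[[0,0,-0.0008],[0,0,-0.628]],[[0,0,-0.001],[0,0,-0.785]]], "gripper": 0.02}}

```text
time_s: 17.32
position: [0.5393, 0.1, 0.1373]
tcp_rot: [[0.865, 0.0, -0.502], [0.502, -0.0, 0.865], [0.0, -1.0, -0.0]]
force: [0.4, -0.4, 0.1]
opening: 0.398
```

Call:
{"method": "play_rows", "body": {"commands": [[[0,0,-0.0002],[0,0,-0.157]],[[0,0,-0.0004],[0,0,-0.314]],[[0,0,-0.0006],[0,0,-0.471]],[[0,0,-0.0008],[0,0,-0.628]],[[0,0,-0.001],[0,0,-0.785]],[[0,0,-0.0012],[0,0,-0.942]],[[0,0,-0.0014],[0,0,-1.1]],[[0,0,-0.0016],[0,0,-1.257]],[[0,0,-0.0018],[0,0,-1.414]],[[0,0,-0.002],[0,0,-1.571]]]}}

```text
time_s: 18.58
position: [0.5397, 0.0998, 0.1353]
tcp_rot: [[0.502, 0.001, 0.865], [-0.865, -0.0, 0.502], [0.001, -1.0, 0.001]]
force: [0.4, -0.7, -0.5]
opening: 0.4
```

Call:
{"method": "play_rows", "body": {"commands": [[[0,0,-0.0002],[0,0,-0.157]],[[0,0,-0.0004],[0,0,-0.314]],[[0,0,-0.0006],[0,0,-0.471]],[[0,0,-0.0008],[0,0,-0.628]],[[0,0,-0.001],[0,0,-0.785]],[[0,0,-0.001],[0,0,-0.785]]]}}

```text
time_s: 19.32
position: [0.5397, 0.0996, 0.1343]
tcp_rot: [[-0.25, 0.001, 0.968], [-0.968, -0.001, -0.25], [0.0, -1.0, 0.001]]
force: [1.0, -0.9, -1.0]
opening: 0.397
```

```bash
python3 -c "
from h import *
look('g6')
print(head('g5'));print(head('g6')); print(read_state())"
```

```text
[209 218 218 220 214 148  73  80  66  56  63  74  72  69  70  94 122 131
 143 169 171 132 116 121 119]
[111 123 132 175 218 217 149  77  67  58  56  63  70  72  69  68  90 124
 143 170 171 133 115 121 119]
{'time_s': 19.425, 'joint_positions': array([-1.19590199e+00,  3.36457078e+01,  9.88998853e+01, -4.13719269e-02,
        4.73925751e+01,  1.03259773e+02]), 'qvel': array([ 0.10297182,  0.07873237,  0.06750036, -0.09469835,  0.14327452,
        0.36237374]), 'tau': array([ 1.43664423e+00, -4.10800266e+01, -1.11898193e+01,  4.98847123e-01,
        2.91747618e-01, -2.15249072e-02]), 'position': array([0.53971312, 0.09960834, 0.13431577]), 'tcp_rot': array([[-2.49157996e-01,  1.06797049e-03,  9.68462262e-01],
       [-9.68462813e-01, -5.53865066e-04, -2.49157527e-01],
       [ 2.70304529e-04, -9.99999276e-01,  1.17228961e-03]]), 'force': array([ 1.83124585, -2.22243275, -0.20996326]), 'moment': array([-0.37783857, -0.18910747, -0.0329171 ]), 'opening': 0.3997743903901975}
```

Another ~1.1 px down. I'll release, move up and aside to check the white line for slip, then come back and regrip.

Call:
{"method": "play_rows", "body": {"commands": [[[0,0,0],[0,0,0]],[[0,0,0],[0,0,0]],[[0,0,0],[0,0,0]],[[0,0,0],[0,0,0]],[[0,0,0.04],[0,0,0]],[[0,0,0.08],[0,0,0]],[[0,-0.06,0.1],[0,0,0]],[[0,-0.12,0.1],[0,0,0]],[[0,-0.18,0.1],[0,0,0]],[[0,-0.2,0.1],[0,0,0]]], "gripper": 0.065}}

```text
time_s: 20.68
position: [0.5393, -0.1031, 0.2344]
tcp_rot: [[-0.255, 0.001, 0.967], [-0.967, -0.001, -0.255], [0.0, -1.0, 0.001]]
force: [-1.0, 0.6, -0.7]
opening: 0.743
```

```bash
python3 -c "
from h import *
b,a=look('g7')
print(head('scene0'));print(head('g7'));print(a['frame'][169:186,300:318].max(2))"
```

```text
[217 213 178 111  71  57  55  61  66  65  63  61  81 115 119 120 112 110
 120 135 136 105  85  83  87]
[216 216 216 217 219 213 150  85  72  64  63  72  78  76  73  72  92 124
 145 174 182 143 122 125 121]
[[114 113 120 129 133 135 132 139 133 136 138 159 189 200 200 201 193 199]
 [117 115 116 128 134 134 135 137 132 134 136 150 187 198 201 201 196 197]
 [127 117 119 132 133 128 126 120 109 115 121 143 180 196 202 201 198 196]
 [132 111 117 127 120 105  97 111  80  65  77 115 168 194 203 199 198 199]
 [131 111 113 115  90  65  92 136  95  43  37  68 118 169 191 199 197 196]
 [117 101  97  90  56  38  81 127 100  50  32  31  68 115 155 182 194 197]
 [112 103  93  61  34  28  62 108 102  61  32  26  36  65 114 155 185 197]
 [116 116  92  51  29  26  56  88  94  62  28  25  33  49  93 133 180 196]
 [118 117  89  49  25  27  40  64  81  58  27  24  28  43  80 130 178 197]
 [125 117  85  40  20  28  28  38  43  30  24  20  24  36  79 120 174 191]
 [125 120  94  55  31  21  29  27  26  29  27  33  29  47  77 106 156 176]
 [125 124 107  79  46  28  25  24  24  26  21  26  40  64  90 105 144 171]
 [125 127 120 102  66  39  26  27  26  27  32  40  63  88 106 110 146 173]
 [125 127 127 121  91  62  46  48  46  49  47  63  87 101 110 110 142 171]
 [130 130 130 126 118 104  95  84  89  81  82  97 107 105 109 113 148 172]
 [133 127 126 118 123 133 145 134 137 134 129 131 123 111 110 129 155 169]
 [136 122 109 101 101 134 155 153 158 151 144 143 134 121 122 149 163 174]]
```

View pics/g7_c.png

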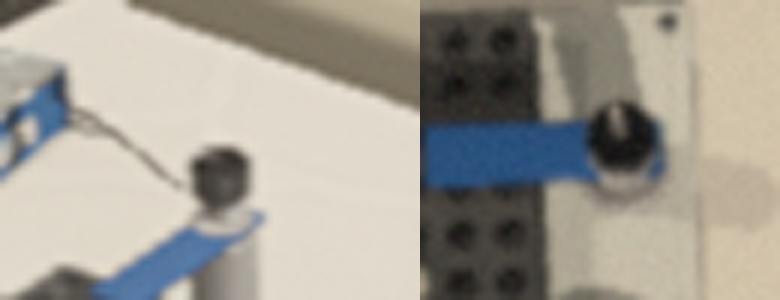

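Run:
```python
from h import *
b=dict(np.load('pics/scene0.npz'));T=np.linalg.inv(b['cam_to_world'])
for z in(.120,.128,.136,.144): print(z,cv2.projectPoints(np.array([[.539,.099,z]]),cv2.Rodrigues(T[:3,:3])[0],T[:3,3],b['mtx'],b['dist_coeffs'])[0].ravel())
R=[np.load(f'pics/{n}.npz')['frame'].astype(np.float32).max(2)[178:205,284:300] for n in('scene0','g3','g4','g5','g6','g7')]
for n,f in zip(('scene0','g3','g4','g5','g6','g7'),R):
    p=f[:,5:10].mean(1) # cols 289-293
    k=np.where((p[:-1]>140)&(p[1:]<=140))[0][0]; top=178+k+(p[k]-140)/(p[k]-p[k+1])
    q=p[k+6:]; j=np.where(q>100)[0][0]; bot=178+k+6+j-1+(100-q[j-1])/(q[j]-q[j-1]); print(n,top.round(2),bot.round(2))
a=dict(np.load('pics/g7t.npz'));l1=onplane(a,307.9,177.3,.14);l2=onplane(a,307.05,172.8,.14);print(np.degrees(np.arctan2(*(l2-l1)[[1,0]])),bydepth(a,305,178))
```

```text
0.12 [291.66681576 196.17541518]
0.128 [291.59844155 194.14795796]
0.136 [291.52983922 192.11069214]
0.144 [291.46100893 190.06357766]
scene0 185.71 194.8
g3 185.28 194.4
g4 187.32 196.31
g5 188.27 197.4
g6 180.54 183.07
g7 189.36 198.7
11.374137734380765 [0.5376956  0.1086513  0.13842837]
```

Drop was about 7.7 mm, and the CW turn lowered it by 8 to 9 mm. The head is now at about z 0.1285, so lift is about -7.5 mm. The line ended at about 11° against an expected 19°, so there is no meaningful slip. I'll return and regrip.

Call:
{"method": "play_rows", "body": {"commands": [[[0,0.06,0],[0,0,0]],[[0,0.12,0],[0,0,0]],[[0,0.17,0],[0,0,0]],[[0,0.2,0],[0,0,0]],[[0,0.2,0],[0,0,0]],[[0,0.2,-0.04],[0,0,0]],[[0,0.2,-0.08],[0,0,0]],[[0,0.2,-0.1],[0,0,0]],[[0,0.2,-0.1],[0,0,0]],[[0,0.2,-0.1],[0,0,0]]]}}

```text
time_s: 22.02
position: [0.5397, 0.0999, 0.135]
tcp_rot: [[-0.251, 0.001, 0.968], [-0.968, -0.0, -0.251], [-0.0, -1.0, 0.001]]
force: [0.4, -0.1, -0.2]
opening: 0.747
```

Call:
{"method": "play_rows", "body": {"commands": [[[0,0,0],[0,0,0]],[[0,0,0],[0,0,0]],[[0,0,0],[0,0,0]],[[0,0,0],[0,0,0]],[[0,0,0],[0,0,0]],[[0,0,0],[0,0,0]],[[0,0,0],[0,0,0]],[[0,0,0],[0,0,0]]], "gripper": 0.02}}

```text
time_s: 23.02
position: [0.5393, 0.0998, 0.1344]
tcp_rot: [[-0.251, 0.0, 0.968], [-0.968, -0.0, -0.251], [0.0, -1.0, 0.0]]
force: [-1.3, -2.3, 3.1]
opening: 0.4
```

```bash
python3 -c "
from h import *
look('g8')
print(head('g6'));print(head('g8'));s=read_state();print(s['position'],s['force'],s['opening'])"
```

```text
[111 123 132 175 218 217 149  77  67  58  56  63  70  72  69  68  90 124
 143 170 171 133 115 121 119]
[112 122 133 176 218 217 150  79  73  61  57  70  76  72  68  71  93 127
 145 172 172 132 116 120 120]
[0.53926242 0.09974256 0.13440882] [-1.12340143 -2.28954127  3.57520356] 0.40375156386122507
```

View pics/g8_c.png

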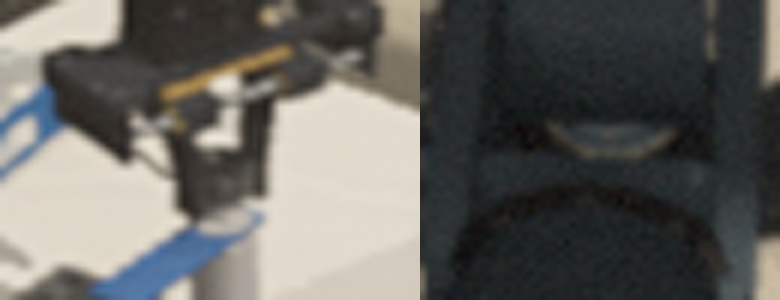

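The fingers hold the head with an opening of 0.40 (35 mm), forces are small, and the height is unchanged. Handing in.

```bash
python3 -c "
from rig import *
print(hand_in())"
```

```text
the job is handed in; nothing more can be done
None
```

The thumbscrew is started and not tight, the fingers are still holding its head, and the job is handed in at about 23 s.

**What I did:** I turned the screw counterclockwise in steps, opening the fingers after each one. It dropped at about 1.3 rad. I then regripped lower and turned it clockwise one full turn in two half turns, following the thread down. After that I let go, checked it from the side and above, and gripped it again.

**Last checks:**
- **Drop:** about 7.7 mm in the scene camera.
- **Clockwise turn:** lowered the head 8–9 mm, to a lift of about -7.5 mm.
- **White line:** ended near 11°, against about 19° expected. The 8° difference is within my reading error of the line, so I see no real slip.
- **Grip:** 35 mm opening on the 36 mm head, with outside forces of 5 N or less at every reading.

**Not checked:** I did not image the loose items again individually. The gripper stayed well above them throughout and nothing unusual showed in the forces.

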